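# Kit the board parts and stack the cover tote

### The job

Kit the parts for the power board in the divided tote, each standing upright on the tote's floor: the black heat sink in the bay at the red end, the blue capacitor in the middle bay, the green terminal block in the bay at the grey end. Then put the empty tote squarely on top as a cover, turned with its red end over the kit tote's grey end so that it stacks on its feet instead of nesting down onto the parts. Leave the silver heat sink, the black capacitor, the orange terminal block, the multimeter and the solder spool where they are.

Things in the scene. Friction and masses are not known exactly. Their poses are not given: they have to be found in the camera images.
- sink_black_centre (a point): BLACK heat sink with fins, 32 mm long (x) by 24 mm wide (y, flat outer fins, good to grip) by 30 mm high; point at its centre, 15 mm up; z up. About 45 g. Wanted.
- cap_blue_centre (a point): BLUE-sleeved round upright capacitor, 30 mm diameter, 34 mm high, aluminium disc on top; point at its centre, 17 mm up; z up. About 35 g. Wanted.
- block_green_centre (a point): GREEN three-screw terminal block, 32 mm long (x) by 20 mm wide (y, the sides to grip) by 28 mm high, steel screws on top; point at its centre, 14 mm up; z up. About 30 g. Wanted.
- sink_silver_centre (a point): SILVER look-alike heat sink with fins, 32 mm long (x) by 24 mm wide (y, flat outer fins, good to grip) by 30 mm high; point at its centre, 15 mm up; z up. Not wanted.
- cap_black_centre (a point): BLACK-sleeved look-alike round upright capacitor, 30 mm diameter, 34 mm high, aluminium disc on top; point at its centre, 17 mm up; z up. Not wanted.
- block_orange_centre (a point): ORANGE look-alike three-screw terminal block, 32 mm long (x) by 20 mm wide (y, the sides to grip) by 28 mm high, steel screws on top; point at its centre, 14 mm up; z up. Not wanted.
- kit_floor (a point): Kit tote: grey, two white dividers, loose, 0.5 kg, 150 (x) x 180 (y) x 60 mm high (all in mm). RED end wall at +y, grey end at -y. Point: centre of its floor's top, 24 above its underside, 36 below the rim; z up. Long walls 10 thick at x = +-70, end walls 5. Dividers 4 thick, 22 high at y = +-29; three bays 130 (x) x 54 (y), centred at y = +58 (red end), 0, -58 (grey end).
- cover_centre (a point): Cover tote: like the kit tote but empty, no dividers, 0.24 kg (mm). Point: its centre, 30 above its underside; red end at +y. 20 mm black feet at y = +64, -24 under both long walls; rim cut-outs 30 wide, 22 deep above them. Walls whole at y = -9 to 49: pinch there. Red over red: feet drop in cut-outs, nests 20 low. Red over grey: feet stand on the rim, underside 60 above the kit's underside.
- meter_centre (a point): Bystander: yellow multimeter lying on its back, 90 x 185 x 40 mm; point at its centre.
- spool_centre (a point): Bystander: solder spool with orange flanges standing on one flange, 60 mm diameter, 50 mm high; point at its centre.

How it is judged:
On the way:
1. the three wanted parts stand in their bays of the kit tote (y of sink_black_centre in the frame of kit_floor between 0.038 and 0.078 m and x of sink_black_centre in the frame of kit_floor between -0.056 and 0.056 m and z of sink_black_centre in the frame of kit_floor below 0.021 m and angle between each of sink_black_centre, cap_blue_centre, block_green_centre's own z axis and vertical below 0.15 rad and y of cap_blue_centre in the frame of kit_floor between -0.02 and 0.02 m and x of cap_blue_centre in the frame of kit_floor between -0.056 and 0.056 m and z of cap_blue_centre in the frame of kit_floor below 0.023 m and y of block_green_centre in the frame of kit_floor between -0.078 and -0.038 m and x of block_green_centre in the frame of kit_floor between -0.056 and 0.056 m and z of block_green_centre in the frame of kit_floor below 0.02 m), for 0.2 s.
At the end, for the whole second after the job is handed in: Wanted parts upright (0.15 rad) on the floor (6 mm) of their own bays, within 20 mm of the bay's centre line; cover tote stacked level on the kit tote, its underside 56 to 64 mm above the kit's, within 10 mm of centred and 0.12 rad of square; all released and at rest (all of step 1 and horizontal distance between cover_centre and kit_floor below 0.01 m and z of cover_centre in the frame of kit_floor between 0.062 and 0.07 m and angle between the y axis of cover_centre and the y axis of kit_floor, either way round below 0.12 rad and angle between each of cover_centre, kit_floor's own z axis and vertical below 0.05 rad and linear speed of each of kit, cover, sink_black, cap_blue, block_green below 0.02 m/s); the robot touches nothing.
It fails at once if the silver heat sink is displaced by more than 25 mm (distance of sink_silver_centre from where it was at the start of the episode above 0.025 m).
It fails at once if the black capacitor is displaced by more than 25 mm (distance of cap_black_centre from where it was at the start of the episode above 0.025 m).
It fails at once if the orange terminal block is displaced by more than 25 mm (distance of block_orange_centre from where it was at the start of the episode above 0.025 m).
It fails at once if the multimeter is displaced by more than 25 mm (distance of meter_centre from where it was at the start of the episode above 0.025 m).
It fails at once if the solder spool is displaced by more than 25 mm (distance of spool_centre from where it was at the start of the episode above 0.025 m).
It also fails if it takes over 118 s, if anything falls off the work surface, if the arm or the gripper's body presses on something with over 40 N, if the wrist force passes 120 N, or if a joint passes its speed limit or range.

### The arm

A 6-joint arm with a two-finger parallel gripper is mounted at the origin on the work surface. World frame = base frame: x ahead of the robot, y to its left, z up, the work surface at z = 0. Lengths are in m, angles in rad, forces in N, time in s.
With the tool pointing down it reaches from about 0.375 to 0.9 m from the base axis. Payload 3.1 kg.
Tool frame: the origin (TCP) lies midway between the tips of the shut fingers; the grasp point (between the pads) lies 19 mm behind it; z points along the fingers, y is the line along which they close (so a half turn about z gives the same grasp; the last joint's range is limited). The gripper opens to 85 mm and grips with 20 to 120 N. Pads are 22 mm wide; open, the fingers measure 114 mm over their backs; the gripper's body (76 mm by 85 mm) begins 54 mm behind the grasp point. The pads swing forward as they close: fully open they stand 13 mm farther back than shut.
Start: joints at [1.028, 0.527, 1.433, -0, 1.181, -0.178], TCP at [0.223, 0.584, 0.231] pointing down, gripper open.
Joint ranges: [-3.08, 3.08], [-0.75, 2.2], [0.22, 2.44], [-1.43, 4.57], [0, 2.65], [-2.85, 2.85]. Speed limits (rad/s): [2.79, 2.79, 3.14, 3.14, 3.14, 3.14].

### API

Orientations are given as [roll, pitch, yaw] about the fixed x, y, z axes, in that order (R = Rz(yaw) Ry(pitch) Rx(roll)).
In Python, from station import env gives the robot as it stands. The module is installed in compiled form; this text tells all that it offers.
- The arm moves only by the tool apply_moves, never from a script. Its argument "deltas" is text: rows parted by semicolons, each of 7 numbers parted by spaces: the turn, a rotation vector about the tool's x, y, z in rad, then the shift along the tool's x, y, z in mm, then the closure, from -1 (fully open) to 1 (shut), so that 0 is half open. A call has 1 to 20 rows; each row shifts and turns the commanded pose from where the row before left it, along the tool's axes as they then stand; what a row does not reach is not made up. A row lasts 1/8 s, in which the tool goes at most 62.5 mm and 10.7 degrees, less where a joint would pass 70% of its speed; a pose out of reach is approached as far as the arm can. A call with a gripper value outside its range is refused whole. The fingers move at their own pace and stop on an object; "squeeze" is the grip in N (left out, the last holds). Time passes only in rows, so rows that do not move let the fingers close. It gives the time, the measured TCP pose, the force, the opening and the grip force at its end, in the units of the state.
- env.read_state(): the state, without advancing time (a new reading comes with each control period).
- env.grab_frame(name): name is "side" or "top" or "wrist"; returns a dict with "image" (384x512x3 uint8, red, green, blue), "vfov" (degrees; the focal length in pixels is half the picture's height over the tangent of half this angle, whatever the lens; pixels are square), "cx", "cy" (the principal point, pixels), "k1" (the pictures are not rectified: a ray, as slopes to the right and down, at radius r is drawn at 1 + k1 r^2 times it, then the intrinsics apply), "extrinsics" (4x4, takes a point from camera to world coordinates); the wrist camera has in their place "T_tool_cam" (4x4, takes a point from camera to tool coordinates, whose origin is the TCP and whose axes are the flange's). Camera axes: x right, y up, looking along -z (the intrinsics and any distortion apply to the point x, -y, -z); pixel columns grow to the right and rows downward; lengths in m; the calibration is good to about 2 mm. A picture is of the moment at which its call begins: read the wrist's pose just before it. There is no depth.
- env.sign_off(): hands the job in; it is judged then, once.
Trained networks look in a picture, given as the dict that the camera call returned (one of the last four; its "shot" number tells which), for a name from the list of things; names that differ only in an ending like _2 or _b are one class to them, and where a whole thing is asked for, a point or a joint stands for the part that bears it (a point fixed in the world has none). Each returns a list of dicts, best first, with "conf" (0 to 1); they miss things now and then, are a little off and sometimes report something else, mostly with a low value. They report only what shows in the picture. A call takes as long as a camera call.
- env.recognise(label, picture): "location" ([column, row] in pixels, amid what is visible of it).
- env.cut_out(label, picture): "pixels" (384x512 bool, what is visible of it) and "location" ([column, row] in pixels, amid what is visible of it).
- env.landmark_of(label, picture): "location" ([column, row] in pixels: a listed point, or the origin of a listed thing).
The state is a dict: "time": time; "qpos": joint angles; "qvel": joint speeds; "joint_torque": joint torques, N m; "tool_pos": TCP position; "orientation": TCP orientation; "force": force on the tool from outside, world axes, zero at the start; "wrist_torque": the same for the moment, N m; "width": opening from 0.0 (shut) to 1.0 (fully open); "gripper_force": force on a finger pad.
Only numpy, scipy, OpenCV 4.12 (cv2) and the standard library are available. Lean on these libraries where they do the work, as an engineer would, in place of code of your own. Each camera call takes 0.05 s, during which the arm holds its last target. There are 200 camera calls.

## Working session

There is one attempt and no reset: what is moved stays moved. The work goes in short steps, Python scripts to look and compute and a tool call to move; the robot and the scene stay as the last step left them, time stands still between calls to the robot, and variables do not carry over. Pictures are saved under pics/ and viewed, at most 14 in all, crops included, and the job is handed in when it is done.

Besides the shell and the picture viewer there is one more tool, called after "Emit:" as a command line: name --argument value ..., lists and objects as JSON in quotes. apply_moves: Moves the arm, as the interface text tells. Its arguments: {"type":"object","properties":{"deltas":{"type":"string"},"squeeze":{"type":"number"}},"required":["deltas"]}

```bash
mkdir -p pics; cat > h.py <<'E'
import numpy as np, cv2
from scipy.spatial.transform import Rotation as R
from station import env
def toolT(s=None):
    s=s or env.read_state(); T=np.eye(4); T[:3,:3]=R.from_euler('xyz',s['orientation']).as_matrix(); T[:3,3]=s['tool_pos']; return T
def shot(n):
    T=toolT(); p=env.grab_frame(n)
    p['T']=T@np.array(p['T_tool_cam']) if n=='wrist' else np.array(p['extrinsics']); return p
def ray(p,uv):
    f=192/np.tan(np.radians(p['vfov'])/2)
    d=np.array([(uv[0]-p['cx'])/f,(uv[1]-p['cy'])/f]); x=d.copy()
    for _ in range(20): x=d/(1+p['k1']*(x@x))
    v=p['T'][:3,:3]@np.array([x[0],-x[1],-1]); return p['T'][:3,3],v
def atz(p,uv,z):
    o,v=ray(p,uv); return o+v*(z-o[2])/v[2]
def proj(p,X):
    f=192/np.tan(np.radians(p['vfov'])/2)
    c=np.linalg.inv(p['T'])@np.append(X,1); x=np.array([c[0],-c[1]])/-c[2]
    return x*(1+p['k1']*(x@x))*f+[p['cx'],p['cy']]
def tri(pr):
    A=np.zeros((3,3));b=np.zeros(3)
    for p,uv in pr:
        o,v=ray(p,uv);v=v/np.linalg.norm(v);M=np.eye(3)-np.outer(v,v);A+=M;b+=M@o
    return np.linalg.solve(A,b)
def save(p,n): cv2.imwrite('pics/'+n+'.png',cv2.cvtColor(p['image'],cv2.COLOR_RGB2BGR))
E
python3 - <<'E'
from h import *
Z=dict(sink_black_centre=.015,cap_blue_centre=.017,block_green_centre=.014,sink_silver_centre=.015,cap_black_centre=.017,block_orange_centre=.014,kit_floor=.024,cover_centre=.05,meter_centre=.02,spool_centre=.025)
t=shot('top');s=shot('side');save(t,'top');save(s,'side');w=shot('wrist');save(w,'wrist')
for n,z in Z.items():
    for nm,p in (('top',t),('side',s),('wrist',w)):
        for d in env.landmark_of(n,p)[:2]:
            print(n,nm,round(d['conf'],2),np.round(d['location']),np.round(atz(p,d['location'],z),3))
print(env.read_state())
cv2.imwrite('pics/ts.png',cv2.cvtColor(np.hstack([t['image']]),cv2.COLOR_RGB2BGR))
E
```

```text
sink_black_centre top 0.41 [203. 253.] [0.464 0.141 0.015]
sink_black_centre side 0.76 [320. 249.] [0.472 0.135 0.015]
cap_blue_centre side 0.63 [317. 210.] [0.474 0.009 0.017]
cap_blue_centre side 0.36 [208. 163.] [ 0.773 -0.171  0.017]
block_green_centre side 0.63 [260. 204.] [ 0.613 -0.008  0.014]
sink_silver_centre top 0.68 [295. 201.] [ 0.617 -0.136  0.015]
sink_silver_centre top 0.43 [360. 234.] [ 0.513 -0.33   0.015]
sink_silver_centre side 0.72 [262. 172.] [ 0.616 -0.143  0.015]
cap_black_centre top 0.46 [202. 195.] [0.637 0.144 0.017]
cap_black_centre side 0.67 [247. 246.] [0.627 0.139 0.017]
block_orange_centre top 0.44 [296. 245.] [ 0.483 -0.136  0.014]
block_orange_centre side 0.62 [309. 174.] [ 0.489 -0.145  0.014]
kit_floor top 0.81 [359. 233.] [ 0.518 -0.325  0.024]
kit_floor side 0.77 [302. 136.] [ 0.508 -0.336  0.024]
kit_floor side 0.74 [261. 174.] [ 0.618 -0.121  0.024]
cover_centre top 0.8 [139. 244.] [0.491 0.325 0.05 ]
cover_centre side 0.78 [312. 323.] [0.496 0.339 0.05 ]
meter_centre top 0.95 [214. 152.] [0.768 0.107 0.02 ]
meter_centre top 0.59 [204. 252.] [0
[... 168 characters left out ...]
.756 -0.158  0.025]
{'time': 1.65, 'qpos': array([ 1.02751756e+00,  5.27514477e-01,  1.43269202e+00, -5.35021620e-06,
        1.18140648e+00, -1.78466994e-01]), 'qvel': array([-0.00021073,  0.0003296 ,  0.00071703,  0.00110992,  0.00192408,
        0.00200883]), 'joint_torque': array([ 4.50716761e-04, -4.42313683e+01, -1.78415537e+01, -3.54659687e-04,
        1.06923289e-03, -1.82999791e-06]), 'tool_pos': array([0.22292695, 0.58386834, 0.23130404]), 'orientation': array([-3.14157177e+00,  1.26192765e-06,  2.77678291e+00]), 'force': array([-0.000231  , -0.13434635,  0.00689987]), 'wrist_torque': array([-0.0379566 , -0.01214524, -0.0214162 ]), 'gripper_force': 0.0, 'width': 1.0044615092022673}
```

View pics/top.png

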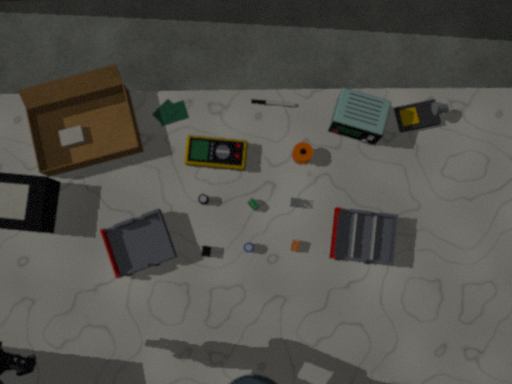

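View pics/side.png

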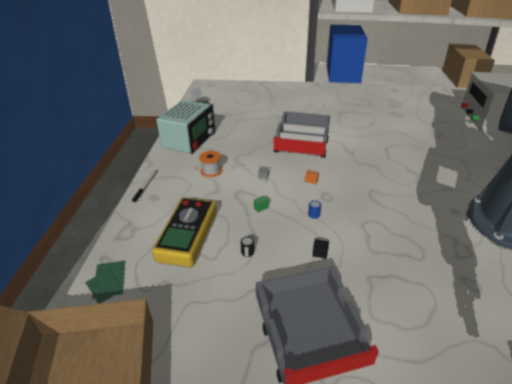

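Emit:
apply_moves --deltas "0 0 0.1723 0 0 -10 -1;0 0 0.1723 0 0 -10 -1;0 0 0.1723 0 0 -10 -1;0 0 0.1723 0 0 -10 -1;0 0 0.1723 0 0 -10 -1;0 0 0.1723 0 0 -10 -1;0 0 0.1723 0 0 -10 -1;0 0 0 -50 29 -3 -1;0 0 0 -50 29 -3 -1;0 0 0 -50 29 -3 -1;0 0 0 -50 29 -3 -1;0 0 0 -50 29 -3 -1;0 0 0 -50 29 -3 -1;0 0 0 -50 29 -3 -1;0 0 0 -50 29 -3 -1;0 0 0 -50 29 -3 -1;0 0 0 -50 29 -3 -1;0 0 0 0 0 0 -1;0 0 0 0 0 0 -1"

```text
time: 4.03
tool_pos: [0.5123, 0.084, 0.3311]
orientation: [-3.14, -0.001, 1.57]
force: [-1.1, 0.7, -0.3]
width: 0.999
gripper_force: 0.0
```

```bash
cat >> h.py <<'E'
Z=dict(sink_black_centre=.015,cap_blue_centre=.017,block_green_centre=.014,sink_silver_centre=.015,cap_black_centre=.017,block_orange_centre=.014,kit_floor=.024,cover_centre=.03)
def look(name,names):
    w=shot('wrist');save(w,name);s=env.read_state();print(s['time'],np.round(s['tool_pos'],4),np.round(s['orientation'],4),np.round(s['qpos'],2))
    for n in names:
        for d in env.landmark_of(n,w)[:2]: print(n,round(d['conf'],2),np.round(d['location']),np.round(atz(w,d['location'],Z[n]),4))
    return w
E
python3 - <<'E'
from h import *
w=look('w1',Z); print(w['T_tool_cam'],w['vfov'])
E
```

```text
4.075 [0.512  0.0846 0.3311] [-3.1405e+00 -5.0000e-04  1.5713e+00] [-0.05  0.27  1.56  0.    1.31 -0.05]
sink_black_centre 0.58 [224. 104.] [0.4719 0.1312 0.015 ]
cap_blue_centre 0.78 [235. 196.] [0.4829 0.0059 0.017 ]
block_green_centre 0.95 [324. 204.] [ 0.6097 -0.0078  0.014 ]
sink_silver_centre 0.78 [322. 281.] [ 0.6134 -0.1336  0.015 ]
cap_black_centre 0.73 [346.  95.] [0.6275 0.1431 0.017 ]
block_orange_centre 0.8 [238. 278.] [ 0.484  -0.1278  0.014 ]
kit_floor 0.85 [254. 382.] [ 0.508  -0.3315  0.024 ]
kit_floor 0.44 [345.  96.] [0.6253 0.1428 0.024 ]
[[-1.48761350e-03  9.47615337e-01  3.19410332e-01  8.30961632e-02]
 [ 9.99998893e-01  1.41522286e-03  4.58735810e-04  7.08305903e-04]
 [-1.73317153e-05  3.19410661e-01 -9.47616394e-01 -1.42446058e-01]
 [ 0.00000000e+00  0.00000000e+00  0.00000000e+00  1.00000000e+00]] 58.01727646111939
```

View pics/w1.png

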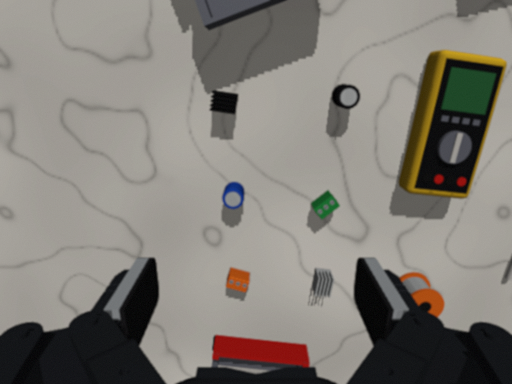

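Emit:
apply_moves --deltas "0 0 0 12 -10 45 -1;0 0 0 12 -10 45 -1;0 0 0 12 -10 45 -1;0 0 0 12 -10 46 -1;0 0 0 0 0 0 -1;0 0 0 0 0 0 -1"

```text
time: 5.22
tool_pos: [0.4747, 0.1318, 0.1516]
orientation: [3.139, 0.0, 1.571]
force: [0.1, -0.3, 0.9]
width: 1.001
gripper_force: 0.0
```

```bash
python3 - <<'E'
from h import *
w=look('w2',['sink_black_centre','cap_blue_centre'])
c=env.cut_out('sink_black_centre',w)
m=c[0]['pixels']; print(m.sum())
ys,xs=np.nonzero(m); pts=np.c_[xs,ys].astype(np.float32)
hull=cv2.convexHull(pts)[:,0]
W=np.array([atz(w,u,.03)[:2] for u in hull])
r=cv2.minAreaRect((W*1000).astype(np.float32)); print(r)
im=w['image'][max(0,ys.min()-40):ys.max()+40,max(0,xs.min()-40):xs.max()+40]
print(xs.min(),ys.min())
cv2.imwrite('pics/c2.png',cv2.resize(im[...,::-1],None,fx=4,fy=4))
E
```

```text
5.275 [0.4752 0.1316 0.1521] [ 3.1369 -0.      1.5706] [ 0.04  0.47  1.84 -0.    0.82  0.04]
sink_black_centre 0.96 [252. 176.] [0.4728 0.1344 0.015 ]
cap_blue_centre 0.64 [261. 305.] [0.48   0.0062 0.017 ]
1433
((471.2917785644531, 137.68093872070312), (31.05106544494629, 31.127742767333984), 81.92762756347656)
230 156
```

View pics/c2.png

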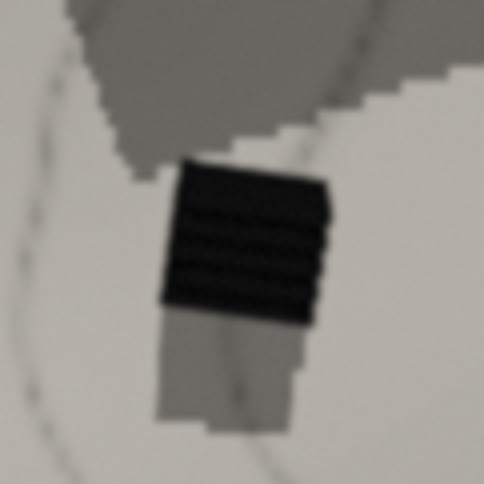

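Emit:
apply_moves --deltas "0 0 -0.179 0 0 0 -1;0 0 -0.179 0 0 0 -1;0 0 -0.179 0 0 0 -1;0 0 -0.179 0 0 0 -1;0 0 -0.179 0 0 0 -1;0 0 -0.179 0 0 0 -1;0 0 -0.179 0 0 0 -1;0 0 -0.179 0 0 0 -1;0 0 0 3 2.5 40 -1;0 0 0 0 0 40 -0.3;0 0 0 0 0 30 -0.3;0 0 0 0 0 0 -0.3;0 0 0 0 0 0 -0.3"

```text
time: 7.05
tool_pos: [0.4714, 0.1347, 0.0415]
orientation: [3.141, 0.002, 3.002]
force: [-0.7, -0.5, 0.6]
width: 0.65
gripper_force: 0.0
```

Emit:
apply_moves --deltas "0 0 0 0 0 20 -0.3;0 0 0 0 0 16 -0.3;0 0 0 0 0 0 -0.3;0 0 0 0 0 0 0.2;0 0 0 0 0 0 0.6;0 0 0 0 0 0 1;0 0 0 0 0 0 1;0 0 0 0 0 -25 1;0 0 0 0 0 -50 1;0 0 0 0 0 -50 1;0 0 0 0 0 0 1;0 0 0 0 0 0 1" --squeeze 40

```text
time: 8.55
tool_pos: [0.4697, 0.1347, 0.129]
orientation: [-3.141, -0.001, 3.003]
force: [0.2, 0.1, 0.3]
width: 0.273
gripper_force: 39.6
```

Emit:
apply_moves --deltas "0 0 0.1703 0 0 -10 1;0 0 0.1703 0 0 -10 1;0 0 0.1703 0 0 -10 1;0 0 0.1703 0 0 -10 1;0 0 0.1703 0 0 -10 1;0 0 0.1703 0 0 -10 1;0 0 0.1703 0 0 -10 1;0 0 0.1703 0 0 -10 1;0 0 0.1703 0 0 -10 1;0 0 0 -50 10.6 0 1;0 0 0 -50 10.6 0 1;0 0 0 -50 10.6 0 1;0 0 0 -50 10.6 0 1;0 0 0 -50 10.6 0 1;0 0 0 -50 10.6 0 1;0 0 0 -50 10.6 0 1;0 0 0 -50 10.6 0 1;0 0 0 0 0 0 1;0 0 0 0 0 0 1"

```text
time: 10.92
tool_pos: [0.5131, -0.2707, 0.2171]
orientation: [-3.137, -0.003, 1.469]
force: [-0.0, 1.4, -0.5]
width: 0.272
gripper_force: 39.6
```

```bash
python3 - <<'E'
from h import *
w=look('w3',['kit_floor'])
t=shot('top')
for d in env.landmark_of('kit_floor',t)[:1]: print('top',atz(t,d['location'],.024))
for p in (w,t):
  c=env.cut_out('kit_floor',p)
  m=c[0]['pixels']; ys,xs=np.nonzero(m)
  hull=cv2.convexHull(np.c_[xs,ys].astype(np.float32))[:,0]
  W=np.array([atz(p,u,.06)[:2] for u in hull]); print(cv2.minAreaRect((W*1000).astype(np.float32)))
E
```

```text
10.975 [ 0.5133 -0.2701  0.2175] [-3.1379e+00 -2.8000e-03  1.4704e+00] [-0.68  0.48  1.56  0.    1.1  -0.58]
kit_floor 0.61 [258. 219.] [ 0.5083 -0.3306  0.024 ]
top [ 0.50131019 -0.32354056  0.024     ]
((509.03369140625, -327.127685546875), (188.08636474609375, 150.7367401123047), 82.23233032226562)Traceback (most recent call last):
  File "<stdin>", line 7, in <module>
IndexError: list index out of range
```

View pics/w3.png

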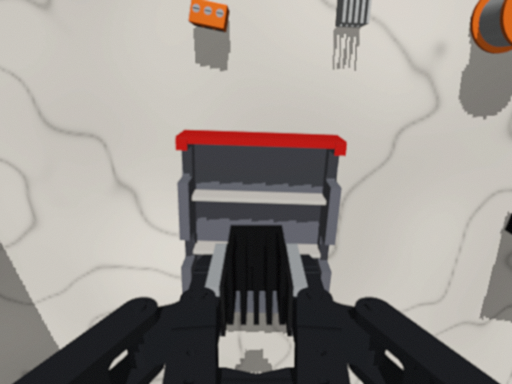

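```bash
cat > kit.py <<'E'
from h import *
def redwall(w):
    im=w['image'].astype(int); m=((im[...,0]>120)&(im[...,1]<60)&(im[...,2]<60)).astype(np.uint8)
    n,l,st,_=cv2.connectedComponentsWithStats(m); k=1+np.argmax(st[1:,4]); ys,xs=np.nonzero(l==k); print('red',st[k])
    return ys,xs
E
python3 - <<'E'
from kit import *
w=shot('wrist'); ys,xs=redwall(w)
cols=np.arange(xs.min()+6,xs.max()-5,4)
for f,z in ((max,.06),(min,.04)):
    P=np.array([atz(w,(c,f(ys[xs==c])+(.5 if f is max else -.5)),z)[:2] for c in cols])
    k=np.polyfit(P[:,0],P[:,1],1); print(f.__name__,'yaw',np.arctan(k[0]),P[0],P[-1],np.polyval(k,.515))
print([atz(w,u,.06)[:2] for u in ((xs.min(),ys[xs==xs.min()].mean()),(xs.max(),ys[xs==xs.max()].mean()))])
d1=w['image'][180:205:1,258].mean(1); print(d1.astype(int)); 
print([atz(w,(258,r),.046)[:2] for r in (190,203)])
E
```

```text
red [ 175  130  168   25 2300]
max yaw -0.13052318743676466 [ 0.45081227 -0.24367993] [ 0.58479875 -0.26177257] -0.24681396541111283
min yaw -0.13547352915258745 [ 0.44899086 -0.22962993] [ 0.5895033  -0.24758429] -0.23774057388325112
[array([ 0.44671872, -0.23605344]), array([ 0.59301856, -0.25486902])]
[ 61  69  83  99 104 103 103 104 103 110 139 167 181 182 180 181 182 183
 187 189 184 157 104  66  59]
[array([ 0.51462989, -0.29288305]), array([ 0.51331237, -0.30616136])]
```

Emit:
apply_moves --deltas "0 0 0.03 -3 2.5 30 1;0 0 0 0 0 40 1;0 0 0 0 0 40 1;0 0 0 0 0 35 1;0 0 0 0 0 0 1;0 0 0 0 0 0 1"

```text
time: 12.02
tool_pos: [0.5174, -0.2754, 0.0755]
orientation: [3.14, 0.001, 1.44]
force: [0.7, -0.6, -0.1]
width: 0.271
gripper_force: 39.6
```

Emit:
apply_moves --deltas "0 0 0 2 0 20 1;0 0 0 0 0 15 1;0 0 0 0 0 9 1;0 0 0 0 0 0 1;0 0 0 0 0 0 0.2;0 0 0 0 0 0 0;0 0 0 0 0 0 0;0 0 0 0 0 -30 0;0 0 0 0 0 -40 0;0 0 0 0 0 -50 0;0 0 0 0 0 -50 -0.5;0 0 0 0 0 0 -1;0 0 0 0 0 0 -1"

```text
time: 13.65
tool_pos: [0.5163, -0.2726, 0.2001]
orientation: [-3.141, -0.0, 1.44]
force: [-0.0, 0.2, 0.4]
width: 0.999
gripper_force: 0.0
```

```bash
python3 - <<'E'
from kit import *
w=look('w4',['sink_black_centre','kit_floor'])
d=env.landmark_of('sink_black_centre',w)
if d: print(atz(w,d[0]['location'],.039))
E
```

```text
13.7 [ 0.5159 -0.2723  0.1992] [-3.1394e+00 -1.3000e-03  1.4400e+00] [-0.68  0.51  1.57 -0.    1.06 -0.55]
sink_black_centre 0.61 [259. 172.] [ 0.5188 -0.2799  0.015 ]
kit_floor 0.64 [255. 223.] [ 0.5085 -0.3302  0.024 ]
[ 0.51943609 -0.27334276  0.039     ]
```

View pics/w4.png

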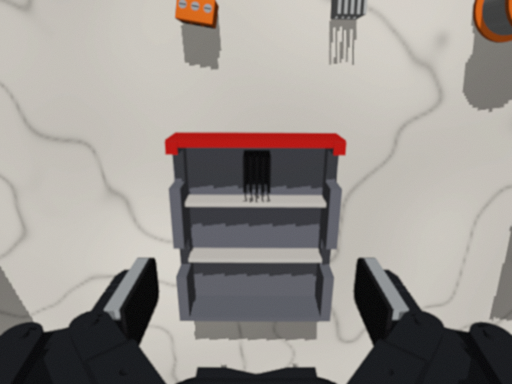

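Emit:
apply_moves --deltas "0 0 0 55 12 0 -1;0 0 0 55 12 -10 -1;0 0 0 55 12 20 -1;0 0 0 55 12 20 -1;0 0 0 55 12 20 -1;0 0 0 0 0 0 -1;0 0 0 0 0 0 -1"

```text
time: 14.72
tool_pos: [0.6117, -0.0082, 0.1493]
orientation: [-3.14, 0.0, 1.441]
force: [-0.0, -0.6, 1.1]
width: 1.0
gripper_force: 0.0
```

```bash
python3 - <<'E'
from kit import *
w=look('w5',['block_green_centre','cap_blue_centre'])
m=env.cut_out('block_green_centre',w)[0]['pixels']; ys,xs=np.nonzero(m)
hull=cv2.convexHull(np.c_[xs,ys].astype(np.float32))[:,0]
W=np.array([atz(w,u,.028)[:2] for u in hull]); print(cv2.minAreaRect((W*1000).astype(np.float32)))
y0,x0=ys.min()-25,xs.min()-25
im=w['image'][y0:ys.max()+25,x0:xs.max()+25]; print(x0,y0)
cv2.imwrite('pics/c5.png',cv2.resize(im[...,::-1],None,fx=5,fy=5,interpolation=cv2.INTER_NEAREST))
E
```

```text
14.775 [ 0.612  -0.0091  0.1499] [-3.1408e+00  4.0000e-04  1.4394e+00] [-0.2   0.61  1.54 -0.    0.99 -0.07]
block_green_centre 0.63 [252. 180.] [ 0.6085 -0.0084  0.014 ]
cap_blue_centre 0.56 [102. 182.] [0.4838 0.0074 0.017 ]
((610.2291870117188, -4.475925445556641), (36.001712799072266, 24.39741325378418), 39.99576187133789)
207 130
```

View pics/c5.png

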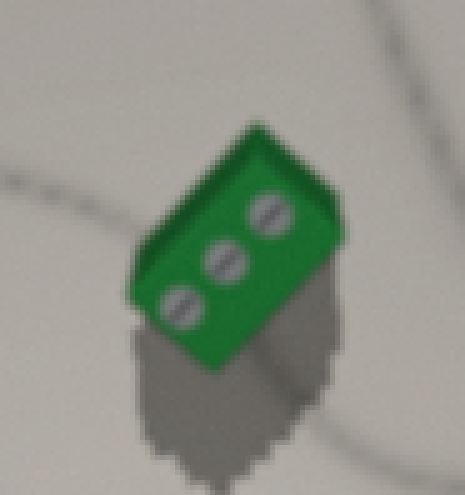

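Emit:
apply_moves --deltas "0 0 0.185 0 0 0 -1;0 0 0.185 0 0 0 -1;0 0 0.185 0 0 0 -1;0 0 0.185 0 0 0 -1;0 0 0 -1.5 -3.5 40 -0.8;0 0 0 0 0 40 -0.3;0 0 0 0 0 30 -0.3;0 0 0 0 0 0 -0.3;0 0 0 0 0 0 -0.3"

```text
time: 16.05
tool_pos: [0.6097, -0.0074, 0.0415]
orientation: [3.14, -0.001, 0.699]
force: [0.2, -0.6, -0.1]
width: 0.651
gripper_force: 0.0
```

Emit:
apply_moves --deltas "0 0 0 0 0 20 -0.3;0 0 0 0 0 16 -0.3;0 0 0 0 0 0 -0.3;0 0 0 0 0 0 0.2;0 0 0 0 0 0 0.6;0 0 0 0 0 0 1;0 0 0 0 0 0 1;0 0 0 0 0 -25 1;0 0 0 0 0 -50 1;0 0 0 0 0 -50 1;0 0 -0.185 0 0 -20 1;0 0 -0.185 0 0 -20 1;0 0 -0.185 0 0 -20 1;0 0 -0.185 0 0 -20 1;0 0 0 0 0 0 1" --squeeze 40

```text
time: 17.92
tool_pos: [0.6097, -0.0066, 0.2109]
orientation: [3.138, 0.0, 1.438]
force: [-0.2, -0.4, -0.4]
width: 0.228
gripper_force: 39.1
```

Emit:
apply_moves --deltas "0 0 0 -49 -7.2 0 1;0 0 0 -49 -7.2 0 1;0 0 0 -49 -7.2 0 1;0 0 0 -49 -7.2 0 1;0 0 0 -49 -7.2 0 1;0 0 0 -49 -7.2 0 1;0 0 0 -49 -7.2 0 1;0 0 0 -49 -7.2 0 1;0 0 0 0 0 0 1;0 0 0 0 0 45 1;0 0 0 0 0 45 1;0 0 0 0 0 45 1;0 0 0 0 0 0 1;0 0 0 0 0 0 1"

```text
time: 19.68
tool_pos: [0.5013, -0.3875, 0.0752]
orientation: [3.141, 0.001, 1.44]
force: [0.7, 1.0, -0.1]
width: 0.227
gripper_force: 39.2
```

Emit:
apply_moves --deltas "0 0 0 0 0 20 1;0 0 0 0 0 15 1;0 0 0 0 0 9 1;0 0 0 0 0 0 1;0 0 0 0 0 0 0.2;0 0 0 0 0 0 0;0 0 0 0 0 0 0;0 0 0 0 0 -30 0;0 0 0 0 0 -40 0;0 0 0 0 0 -50 0;0 0 0 0 0 -50 -0.5;0 0 0 0 0 0 -1;0 0 0 0 0 0 -1"

```text
time: 21.3
tool_pos: [0.5001, -0.3871, 0.2001]
orientation: [-3.141, -0.001, 1.44]
force: [-0.1, 0.7, -0.4]
width: 0.999
gripper_force: 0.0
```

Emit:
apply_moves --deltas "0 0 0 48.5 -8.8 0 -1;0 0 0 48.5 -8.8 0 -1;0 0 0 48.5 -8.8 0 -1;0 0 0 48.5 -8.8 0 -1;0 0 0 48.5 -8.8 10 -1;0 0 0 48.5 -8.8 10 -1;0 0 0 48.5 -8.8 15 -1;0 0 0 48.5 -8.8 15 -1;0 0 0 0 0 0 -1;0 0 0 0 0 0 -1"

```text
time: 22.55
tool_pos: [0.4809, 0.0062, 0.1494]
orientation: [-3.14, 0.0, 1.441]
force: [-0.3, 0.2, -0.1]
width: 1.002
gripper_force: 0.0
```

```bash
python3 - <<'E'
from kit import *
w=look('w6',['cap_blue_centre'])
im=w['image'].astype(int)
m=env.cut_out('cap_blue_centre',w)[0]['pixels']; ys,xs=np.nonzero(m)
print(xs.min(),xs.max(),ys.min(),ys.max(),[atz(w,((xs.min()+xs.max())/2,ys.max()),.034),atz(w,((xs.min()+xs.max())/2,ys.min()),.0)])
y0,x0=ys.min()-25,xs.min()-25
cv2.imwrite('pics/c6.png',cv2.resize(w['image'][...,::-1][y0:ys.max()+25,x0:xs.max()+25],None,fx=4,fy=4))
E
```

```text
22.6 [0.4814 0.0055 0.1498] [-3.1408e+00  2.0000e-04  1.4395e+00] [-0.22  0.47  1.87 -0.    0.81 -0.09]
cap_blue_centre 0.63 [258. 181.] [0.4823 0.0052 0.017 ]
237 273 157 201 [array([ 0.47884232, -0.00572236,  0.034     ]), array([0.48236338, 0.02187039, 0.        ])]
```

Emit:
apply_moves --deltas "0 0 0 1.5 0 40 -0.8;0 0 0 0 0 40 -0.4;0 0 0 0 0 35 -0.4;0 0 0 0 0 20 -0.4;0 0 0 0 0 8 -0.4;0 0 0 0 0 0 -0.4;0 0 0 0 0 0 0.2;0 0 0 0 0 0 0.6;0 0 0 0 0 0 1;0 0 0 0 0 0 1;0 0 0 0 0 -25 1;0 0 0 0 0 -50 1;0 0 0 0 0 -60 1;0 0 0 0 0 -60 1;0 0 0 0 0 0 1;0 0 0 0 0 0 1" --squeeze 40

```text
time: 24.7
tool_pos: [0.4808, 0.008, 0.2022]
orientation: [-3.141, -0.0, 1.44]
force: [0.0, 1.2, -0.6]
width: 0.337
gripper_force: 39.6
```

Emit:
apply_moves --deltas "0 0 0 -47.4 10.3 0 1;0 0 0 -47.4 10.3 0 1;0 0 0 -47.4 10.3 0 1;0 0 0 -47.4 10.3 0 1;0 0 0 -47.4 10.3 0 1;0 0 0 -47.4 10.3 0 1;0 0 0 -47.4 10.3 0 1;0 0 0 0 0 0 1;0 0 0 0 0 42 1;0 0 0 0 0 42 1;0 0 0 0 0 42 1;0 0 0 0 0 0 1;0 0 0 0 0 0 1"

```text
time: 26.32
tool_pos: [0.5099, -0.33, 0.0764]
orientation: [-3.141, -0.0, 1.441]
force: [0.6, -0.9, 0.1]
width: 0.339
gripper_force: 39.6
```

Emit:
apply_moves --deltas "0 0 0 0 0 20 1;0 0 0 0 0 15 1;0 0 0 0 0 9 1;0 0 0 0 0 0 1;0 0 0 0 0 0 0.1;0 0 0 0 0 0 -0.1;0 0 0 0 0 0 -0.1;0 0 0 0 0 -30 -0.1;0 0 0 0 0 -40 -0.1;0 0 0 0 0 -50 -0.1;0 0 0 15 0 -50 -0.5;0 0 0 15 0 0 -1;0 0 0 0 0 0 -1;0 0 0 0 0 0 -1"

```text
time: 28.08
tool_pos: [0.5129, -0.3004, 0.2007]
orientation: [-3.139, -0.001, 1.44]
force: [0.4, -0.3, 0.3]
width: 1.0
gripper_force: 0.0
```

```bash
python3 - <<'E'
from kit import *
w=look('w7',['kit_floor','sink_black_centre','cap_blue_centre','block_green_centre'])
ys,xs=redwall(w)
cols=np.arange(xs.min()+6,xs.max()-5,4)
P=np.array([atz(w,(c,max(ys[xs==c])+.5),.06)[:2] for c in cols])
k=np.polyfit(P[:,0],P[:,1],1); print('yaw',np.arctan(k[0]))
L,Rr=[atz(w,u,.06)[:2] for u in ((xs.min(),ys[xs==xs.min()].mean()),(xs.max()+1,ys[xs==xs.max()].mean()))]; mx=(L+Rr)[0]/2
a=np.arctan(k[0]); e=np.array([mx,np.polyval(k,mx)]); c=e-.085*np.array([-np.sin(a),np.cos(a)]); print(L,Rr,'centre',c)
Ri=np.array([[np.cos(a),np.sin(a)],[-np.sin(a),np.cos(a)]])
for n,z in (('sink_black_centre',.039),('cap_blue_centre',.041),('block_green_centre',.038)):
    d=env.landmark_of(n,w)
    if d: print(n,Ri@(atz(w,d[0]['location'],z)[:2]-c))
E
```

```text
28.125 [ 0.5129 -0.3007  0.2006] [-3.1388e+00 -1.5000e-03  1.4399e+00] [-0.72  0.52  1.54 -0.    1.08 -0.59]
kit_floor 0.57 [257. 200.] [ 0.5094 -0.3339  0.024 ]
sink_black_centre 0.8 [258. 142.] [ 0.5176 -0.278   0.015 ]
cap_blue_centre 0.55 [254. 205.] [ 0.5054 -0.3406  0.017 ]
block_green_centre 0.84 [253. 258.] [ 0.4962 -0.4028  0.014 ]
red [ 164  103  184   19 2148]
yaw -0.1280378810860435
[ 0.44658522 -0.23632374] [ 0.59374689 -0.25622695] centre [ 0.50931254 -0.33174514]
sink_black_centre [0.00132228 0.05872196]
cap_blue_centre [-0.00245584 -0.00019494]
block_green_centre [-0.00362266 -0.0585707 ]
```

View pics/w7.png

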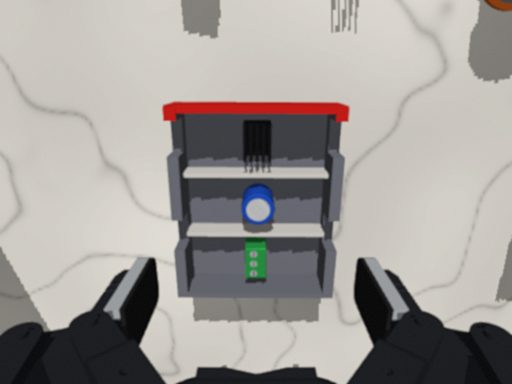

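Emit:
apply_moves --deltas "0 0 0 53.5 -9 -10 -1;0 0 0 53.5 -9 -10 -1;0 0 0 53.5 -9 -10 -1;0 0 0 53.5 -9 0 -1;0 0 0 53.5 -9 0 -1;0 0 0 53.5 -9 0 -1;0 0 0 53.5 -9 0 -1;0 0 0 53.5 -9 0 -1;0 0 0 53.5 -9 0 -1;0 0 0 53.5 -9 0 -1;0 0 0 53.5 -9 0 -1;0 0 0 53.5 -9 0 -1;0 0 -0.145 0 0 0 -1;0 0 -0.145 0 0 0 -1;0 0 -0.145 0 0 0 -1;0 0 0 0 0 0 -1;0 0 0 0 0 0 -1"

```text
time: 30.6
tool_pos: [0.4904, 0.3496, 0.2323]
orientation: [-3.142, 0.0, 1.873]
force: [0.8, -0.3, -0.6]
width: 1.001
gripper_force: 0.0
```

```bash
python3 - <<'E'
from kit import *
w=look('w8',['cover_centre'])
ys,xs=redwall(w)
cols=np.arange(xs.min()+6,xs.max()-5,4)
P=np.array([atz(w,(c,max(ys[xs==c])+.5),.06)[:2] for c in cols])
k=np.polyfit(P[:,0],P[:,1],1); print('yaw',np.arctan(k[0]))
L,Rr=[atz(w,u,.06)[:2] for u in ((xs.min(),ys[xs==xs.min()].mean()),(xs.max()+1,ys[xs==xs.max()].mean()))]
a=np.arctan(k[0]); u=np.array([np.cos(a),np.sin(a)]); v=np.array([-np.sin(a),np.cos(a)]); M=(L+Rr)/2; e=np.array([0,k[1]]); e=e+u*((M-e)@u); c=e-.085*v; print(L,Rr,'centre',c)
E
```

```text
30.65 [0.4904 0.3496 0.2323] [-3.1416 -0.      1.8732] [0.43 0.5  1.49 0.   1.16 0.13]
cover_centre 0.85 [251. 178.] [0.4921 0.3307 0.03  ]
red [ 167   87  169   21 1510]
yaw 0.338192040504024
[0.39665264 0.38912605] [0.53871447 0.4350368 ] centre [0.49684612 0.32916349]
```

View pics/w8.png

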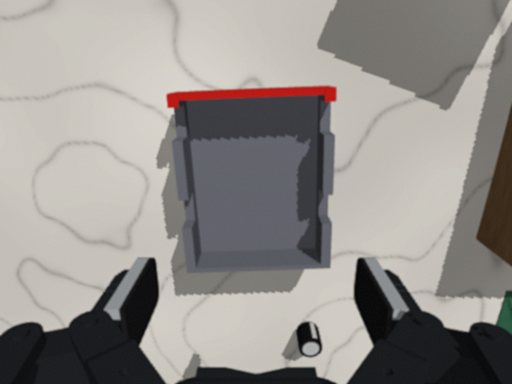

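```bash
python3 - <<'E'
from kit import *
w=shot('wrist')
A=[atz(w,u,.06)[:2] for u in ((188,272),(330,268),(168,100),(336,93),(174,104),(334,98))]
for a in A: print(np.round(a,4))
m=(A[0]+A[1])/2; d=A[1]-A[0]; print('yaw',np.arctan2(d[1],d[0]),np.hypot(*d))
for a in (.32,.34):
  u=np.array([np.cos(a),np.sin(a)]);v=np.array([-np.sin(a),np.cos(a)]); print('c',m+.09*v,'wall',m+.09*v+.07*u+.006*v)
E
```

```text
[0.4567 0.2211]
[0.597  0.2697]
[0.3983 0.3859]
[0.5384 0.4357]
[0.4042 0.3841]
[0.5383 0.4312]
yaw 0.3333718004960575 0.1484618822373797
c [0.49853665 0.33085748] wall [0.56309573 0.35857255]
c [0.4968338  0.33027421] wall [0.56082571 0.35927484]
```

Emit:
apply_moves --deltas "0 0 -0.033 0 0 0 -1;0 0 0 -6.5 35 0 -0.6;0 0 0 -6 35 0 -0.3;0 0 0 0 0 40 -0.3;0 0 0 0 0 50 -0.3;0 0 0 0 0 30 -0.3;0 0 0 0 0 0 -0.3;0 0 0 0 0 0 -0.3" --squeeze 80

```text
time: 31.75
tool_pos: [0.5616, 0.3615, 0.1136]
orientation: [3.139, -0.0, 1.908]
force: [-0.1, -0.4, 1.6]
width: 0.652
gripper_force: 0.0
```

Emit:
apply_moves --deltas "0 0 0 0 0 35 -0.3;0 0 0 0 0 30 -0.3;0 0 0 0 0 20 -0.3;0 0 0 0 0 0 -0.3;0 0 0 0 0 0 0;0 0 0 0 0 0 0.3;0 0 0 0 0 0 0.6;0 0 0 0 0 0 1;0 0 0 0 0 0 1;0 0 0 0 0 0 1" --squeeze 110

```text
time: 33.0
tool_pos: [0.5606, 0.3612, 0.0283]
orientation: [3.141, 0.0, 1.908]
force: [-0.5, -0.7, 5.7]
width: 0.101
gripper_force: 107.9
```

Gripped a 10 mm wall (width 8.6 mm). Lift gently.

Emit:
apply_moves --deltas "0 0 0 0 0 -10 1;0 0 0 0 0 -20 1;0 0 0 0 0 -30 1;0 0 0 0 0 -40 1;0 0 0 0 0 -40 1;0 0 0 0 0 -40 1;0 0 0 0 0 0 1;0 0 0 0 0 0 1;0 0 0 0 0 0 1"

```text
time: 34.12
tool_pos: [0.5592, 0.3605, 0.2053]
orientation: [-3.137, 0.0, 1.908]
force: [0.2, -0.0, -2.1]
width: 0.101
gripper_force: 107.4
```

```bash
python3 - <<'E'
from kit import *
w=look('w9',['cover_centre'])
s=shot('side'); a=w['image']; 
cv2.imwrite('pics/c9.png',np.hstack([a[...,::-1][:,:400],s['image'][...,::-1][100:,100:500].copy() if 0 else cv2.copyMakeBorder(s['image'][...,::-1][140:,112:],0,140,0,0,cv2.BORDER_CONSTANT)]))
E
```

```text
34.175 [0.5594 0.3606 0.2052] [-3.1376e+00  2.0000e-04  1.9079e+00] [0.4  0.61 1.35 0.   1.19 0.07]
cover_centre 0.84 [108. 275.] [0.4493 0.195  0.03  ]
```

View pics/c9.png

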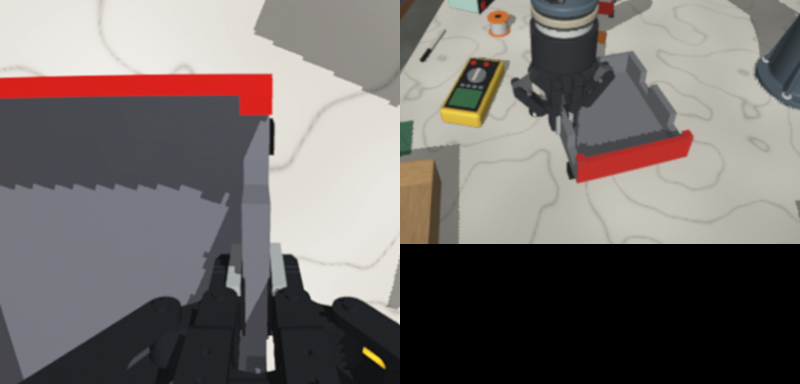

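```bash
python3 - <<'E'
from kit import *
w=shot('wrist'); T=toolT(); Ti=np.linalg.inv(T)
ys,xs=redwall(w)
zr=T[2,3]+.032
for f,o in ((min,-.5),(max,.5)):
  P=np.array([(Ti@np.append(atz(w,(c,f(ys[xs==c])+o),zr),1))[:2] for c in range(5,225,4)])
  k=np.polyfit(P[:,1],P[:,0],1); print(f.__name__,'slope dx/dy',k[0],'x at y=-.07',np.polyval(k,-.07),P[0],P[-1])
print('edge right',[(Ti@np.append(atz(w,(c,r),zr),1))[:2] for c,r in ((244,180),(268,180),(243,300),(270,300),(272,95))])
E
```

```text
red [   0   75  272   40 6080]
min slope dx/dy -0.0012203306980733243 x at y=-.07 0.08312254330425804 [ 0.08299155 -0.0779929 ] [ 0.08300948 -0.00982402]
max slope dx/dy 3.31520424087834e-05 x at y=-.07 0.0770483359905996 [ 0.07718032 -0.07922791] [ 0.0770989  -0.01000263]
edge right [array([ 0.04954544, -0.00323347]), array([0.0495409 , 0.00474135]), array([ 0.00219714, -0.0042257 ]), array([0.00220349, 0.00598192]), array([0.07691544, 0.00572465])]
```

Emit:
apply_moves --deltas "0 0 0 -17 -9.5 -5 1;0 0 0 -34 -19 -5 1;0 0 0 -34 -19 -5 1;0 0 0 -34 -19 0 1;0 0 0 -34 -19 0 1;0 0 0 -34 -19 0 1;0 0 0 -34 -19 0 1;0 0 0 -34 -19 0 1;0 0 0 -34 -19 0 1;0 0 0 -34 -19 0 1;0 0 0 -34 -19 0 1;0 0 0 -34 -19 0 1;0 0 0 -34 -19 0 1;0 0 0 -34 -19 0 1;0 0 0 -34 -19 0 1;0 0 0 -34 -19 0 1;0 0 0 -34 -19 0 1;0 0 0 -34 -19 0 1;0 0 0 -17 -9.5 0 1;0 0 0 0 0 0 1"

```text
time: 36.83
tool_pos: [0.4396, -0.3304, 0.2224]
orientation: [3.141, -0.0, 1.905]
force: [0.5, 1.2, -2.8]
width: 0.098
gripper_force: 107.6
```

Emit:
apply_moves --deltas "0 0 0.06 0 0 0 1;0 0 0.12 0 0 0 1;0 0 0.14 0 0 0 1;0 0 0.14 0 0 0 1;0 0 0.14 0 0 0 1;0 0 0.14 0 0 0 1;0 0 0.14 0 0 0 1;0 0 0.14 0 0 0 1;0 0 0.14 0 0 0 1;0 0 0.14 0 0 0 1;0 0 0.14 0 0 0 1;0 0 0.14 0 0 0 1;0 0 0.14 0 0 0 1;0 0 0.14 0 0 0 1;0 0 0.14 0 0 0 1;0 0 0.14 0 0 0 1;0 0 0.14 0 0 0 1;0 0 0.14 0 0 0 1;0 0 0.14 0 0 0 1;0 0 0.14 0 0 0 1"

```text
time: 39.33
tool_pos: [0.44, -0.3272, 0.2223]
orientation: [-3.141, 0.002, -0.794]
force: [0.3, 0.2, -2.6]
width: 0.1
gripper_force: 107.6
```

Emit:
apply_moves --deltas "0 0 0.14 0 0 0 1;0 0 0.14 0 0 0 1;0 0 0.14 0 0 0 1;0 0 0.14 0 0 0 1;0 0 0.14 0 0 0 1;0 0 0.12 0 0 0 1;0 0 0.07 0 0 0 1;0 0 0.02 0 0 0 1;0 0 0 0 0 0 1;0 0 0 0 0 0 1"

```text
time: 40.58
tool_pos: [0.4402, -0.3291, 0.2223]
orientation: [3.141, 0.0, -1.701]
force: [0.9, 0.3, -2.1]
width: 0.096
gripper_force: 107.6
```

```bash
python3 - <<'E'
from kit import *
w=look('w10',['cover_centre','kit_floor']); T=toolT(); Ti=np.linalg.inv(T)
ys,xs=redwall(w); zr=T[2,3]+.032
P=np.array([(Ti@np.append(atz(w,(c,max(ys[xs==c])+.5),zr),1))[:2] for c in range(5,225,4)])
k=np.polyfit(P[:,1],P[:,0],1); print('slope',k[0],np.polyval(k,-.07))
t=shot('top'); s=shot('side')
cv2.imwrite('pics/c10.png',np.hstack([cv2.resize(t['image'][...,::-1][180:300,290:440],(400,320)),cv2.resize(s['image'][...,::-1][80:200,230:380],(400,320))]))
for d in env.landmark_of('kit_floor',t)[:2]: print(d['conf'],atz(t,d['location'],.024))
for d in env.landmark_of('cover_centre',t)[:2]: print(d['conf'],atz(t,d['location'],T[2,3]+.002))
E
```

```text
40.625 [ 0.4402 -0.3293  0.2223] [ 3.1413e+00  2.0000e-04 -1.7013e+00] [-0.85  0.44  1.63 -0.    1.07  2.43]
cover_centre 0.82 [108. 276.] [ 0.6244 -0.2195  0.03  ]
red [   0   74  272   41 6053]
slope -0.0037798912296192594 0.0752445343821747
0.59 [ 0.50639721 -0.33504185  0.22431282]
0.36 [ 0.71949176 -0.1410955   0.22431282]
```

View pics/c10.png

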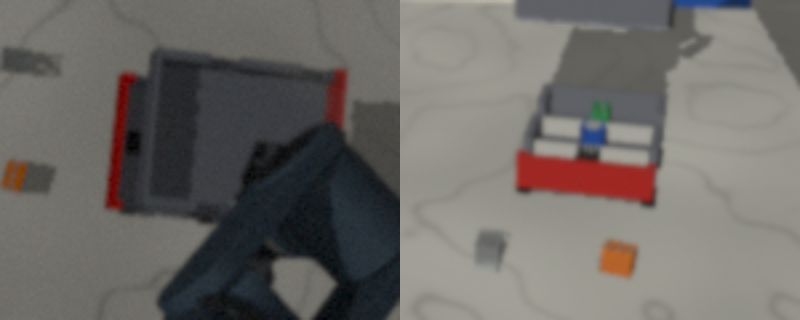

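Emit:
apply_moves --deltas "0 0 0 3 1.5 10 1;0 0 0 0 0 20 1;0 0 0 0 0 25 1;0 0 0 0 0 25 1;0 0 0 0 0 25 1;0 0 0 0 0 15 1;0 0 0 0 0 5 1;0 0 0 0 0 0 1;0 0 0 0 0 0 1"

```text
time: 42.05
tool_pos: [0.4389, -0.3329, 0.0982]
orientation: [-3.14, -0.001, -1.702]
force: [-0.7, 0.0, -2.0]
width: 0.098
gripper_force: 107.4
```

```bash
python3 - <<'E'
from kit import *
s=env.read_state();print(s['tool_pos'],s['orientation'],s['force'])
t=shot('top'); s=shot('side'); w=shot('wrist'); save(w,'w11')
c=lambda p,X:np.round(proj(p,X))
cv2.imwrite('pics/c11.png',np.hstack([cv2.resize(t['image'][...,::-1][195:280,320:410],(400,378),interpolation=cv2.INTER_CUBIC),cv2.resize(s['image'][...,::-1][90:170,260:345],(400,378),interpolation=cv2.INTER_CUBIC)]))
E
```

```text
[ 0.43886939 -0.33292814  0.09815986] [-3.14015264e+00 -1.28208728e-03 -1.70194446e+00] [-0.73769038  0.0200111  -2.01981559]
```

View pics/c11.png

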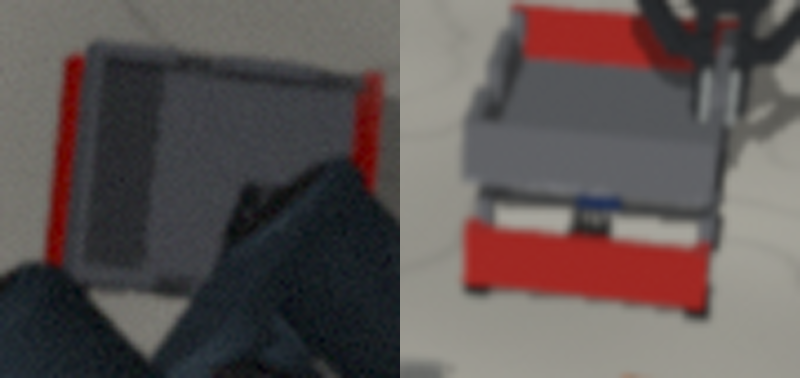

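```bash
python3 - <<'E'
from kit import *
s=shot('side'); T=toolT()
a=-.129; Rk=np.array([[np.cos(a),-np.sin(a)],[np.sin(a),np.cos(a)]]); c=np.array([.509,-.3315])
f=lambda p:(np.round((proj(s,p)-[260,90])*[400/85,378/80]))
for x in (.075,-.075):
    for z in (.06,.02):
        print('kit red',x,z,f(np.append(c+Rk@[x,.09],z)))
    for z in (.0645,.03):
        q=(T@np.array([-.0095-.09,-.07+(x and -x),-( z-.028-.0045),1]))[:3]
        q=(T@np.array([-.0095-.09,-.07-x,.028-z,1]))[:3]; print('cover grey',x,z,f(q))
im=s['image'][90:170,260:345].astype(int); m=(im[...,0]>110)&(im[...,1]<60); m[:40]=0
n=np.nonzero(m.any(0))[0]; print('red cols',n.min()*400/85,(n.max()+1)*400/85)
E
```

```text
kit red 0.075 0.06 [ 60. 226.]
kit red 0.075 0.02 [ 59. 282.]
cover grey 0.075 0.0645 [ 61. 114.]
cover grey 0.075 0.03 [ 60. 166.]
kit red -0.075 0.06 [307. 251.]
kit red -0.075 0.02 [301. 308.]
cover grey -0.075 0.0645 [318. 137.]
cover grey -0.075 0.03 [312. 191.]
red cols 65.88235294117646 310.5882352941176
```

Emit:
apply_moves --deltas "0 0 0 0 0 4 1;0 0 0 0 0 3 1;0 0 0 0 0 0 1;0 0 0 0 0 0 1"

```text
time: 42.75
tool_pos: [0.4384, -0.3324, 0.0902]
orientation: [3.141, 0.0, -1.702]
force: [-0.1, 0.1, -2.2]
width: 0.102
gripper_force: 107.6
```

Emit:
apply_moves --deltas "0 0 0 0 0 2 1;0 0 0 0 0 0 1;0 0 0 0 0 0 1"

```text
time: 43.12
tool_pos: [0.4385, -0.3325, 0.0884]
orientation: [-3.141, -0.0, -1.702]
force: [0.7, -0.2, -2.0]
width: 0.1
gripper_force: 107.6
```

Emit:
apply_moves --deltas "0 0 0 0 0 1.5 1;0 0 0 0 0 0 1;0 0 0 0 0 0 1"

```text
time: 43.5
tool_pos: [0.4385, -0.3326, 0.0882]
orientation: [-3.141, -0.001, -1.702]
force: [-2.1, 1.3, 7.1]
width: 0.101
gripper_force: 109.1
```

Emit:
apply_moves --deltas "0 0 0 0 0 0 0.7;0 0 0 0 0 0 0.4;0 0 0 0 0 0 0.2;0 0 0 0 0 0 0;0 0 0 0 0 0 0;0 0 0 0 0 -15 0;0 0 0 0 0 -30 0;0 0 0 0 0 -50 0;0 0 0 -30 0 -50 0;0 0 0 -40 0 -40 0;0 0 0 -40 0 0 0;0 0 0 -40 0 0 0;0 0 0 0 0 0 0;0 0 0 0 0 0 0" --squeeze 40

```text
time: 45.25
tool_pos: [0.4583, -0.1842, 0.2726]
orientation: [-3.14, -0.001, -1.702]
force: [0.5, -0.3, 0.1]
width: 0.504
gripper_force: 0.0
```

```bash
python3 - <<'E'
from kit import *
s=shot('side'); w=look('w12',['cover_centre']); a=-.129; Rk=np.array([[np.cos(a),-np.sin(a)],[np.sin(a),np.cos(a)]]); c=np.array([.509,-.3315])
f=lambda p:(np.round((proj(s,p)-[260,90])*[400/85,378/80]))
for x in (.075,-.075):
    print('kit',f(np.append(c+Rk@[x,.09],.06)),'cover grey end top, bottom, red end top',[f(np.append(c+Rk@[x,y],z)) for y,z in ((.09,.12),(.09,.08),(-.09,.12))])
d=env.landmark_of('cover_centre',w)
if d: print(atz(w,d[0]['location'],.09))
im=cv2.resize(s['image'][...,::-1][90:170,260:345],(400,378),interpolation=cv2.INTER_CUBIC)
cv2.imwrite('pics/c12.png',np.hstack([im,cv2.resize(w['image'][...,::-1],(400,300))[...] if 0 else cv2.copyMakeBorder(cv2.resize(w['image'][...,::-1],(400,300)),0,78,0,0,cv2.BORDER_CONSTANT)]))
E
```

```text
45.35 [ 0.4582 -0.1848  0.2721] [-3.1409e+00 -8.0000e-04 -1.7030e+00] [-0.61  0.3   1.7  -0.    1.14  2.66]
cover_centre 0.59 [176.   4.] [ 0.5196 -0.3456  0.03  ]
kit [ 60. 226.] cover grey end top, bottom, red end top [array([ 61., 137.]), array([ 60., 197.]), array([110.,  17.])]
kit [307. 251.] cover grey end top, bottom, red end top [array([316., 161.]), array([310., 221.]), array([335.,  35.])]
[ 0.50843426 -0.33302896  0.09      ]
```

View pics/c12.png

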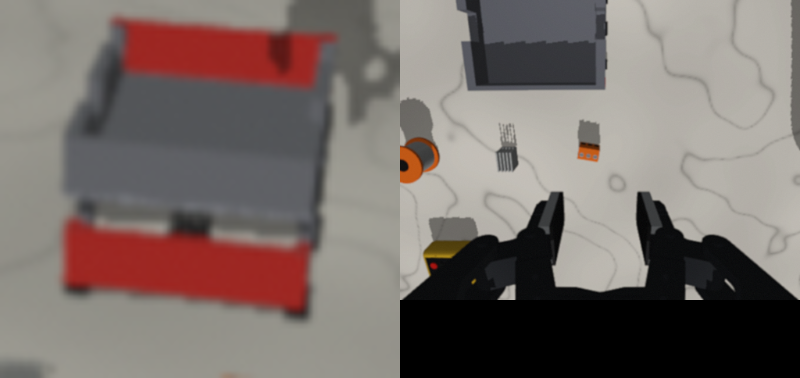

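```bash
python3 -c "
from station import env
print(env.sign_off())"
```

```text
the job is handed in; nothing more can be done
None
```

The job is handed in: the last pictures before sign-off showed the black heat sink, blue capacitor and green terminal block upright in their bays and the cover tote stacked level and squarely on its feet, red end over grey. The sign-off gave no verdict.

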